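# Shift-start check of a curved safety bumper

### The job

Check the curved safety bumper of the dial station: with closed fingertips, start at the end beside the green disc and run lightly along the black bumper to the end beside the red disc, pressing on every yellow rib in turn and never forcing the bumper down onto its stop. Finish with the fingertips still resting on the last rib, beside the red disc, keeping the bumper pressed down a few millimetres; the program ends while holding it there. Grasp nothing, and leave the chrome caps and everything else on the bench alone.

Things in the scene. Friction and masses are not known exactly. Their poses are not given: they have to be found in the camera images.
- station: Fixed round white base plate 450 mm across carrying an aluminium dial 280 mm across, top 30 mm above the bench. Origin: centre of its underside, on the bench; z up. The black bumper lies on its -x side (towards the robot) on an arc of radius 190 mm about the origin, to 55 degrees either side of -x, over a grey housing 36 mm wide, top 36 mm above the bench. Place and yaw vary.
- bumper (a joint): How far the black bumper is pressed straight down (m): 0 = up and free, 0.012 = hard on its stop. One rigid curved bar 26 mm wide, flat top 55 mm above the bench when free, on springs: it gives at about 2 N, then 0.5 N more per mm, 8 N at the stop. It goes down as a whole wherever it is pressed. Over 15 N counts as forcing it.
- rib0: Yellow rounded rib 0 of 0..6 across the bumper, going down with it; 26 mm long, 15 mm wide, 2 mm proud of the bumper (crest 57 mm above the bench when free). Origin: middle of its crest; x level to the dial centre, y along the bumper towards rib 0, z up. Ribs are 55 mm apart, rib 0 at the station's +y end. The first to press is the end rib beside the green disc.
- rib1: Yellow rounded rib 1 of 0..6 across the bumper, going down with it; 26 mm long, 15 mm wide, 2 mm proud of the bumper (crest 57 mm above the bench when free). Origin: middle of its crest; x level to the dial centre, y along the bumper towards rib 0, z up. Ribs are 55 mm apart, rib 0 at the station's +y end. The first to press is the end rib beside the green disc.
- rib2: Yellow rounded rib 2 of 0..6 across the bumper, going down with it; 26 mm long, 15 mm wide, 2 mm proud of the bumper (crest 57 mm above the bench when free). Origin: middle of its crest; x level to the dial centre, y along the bumper towards rib 0, z up. Ribs are 55 mm apart, rib 0 at the station's +y end. The first to press is the end rib beside the green disc.
- rib3: Yellow rounded rib 3 of 0..6 across the bumper, going down with it; 26 mm long, 15 mm wide, 2 mm proud of the bumper (crest 57 mm above the bench when free). Origin: middle of its crest; x level to the dial centre, y along the bumper towards rib 0, z up. Ribs are 55 mm apart, rib 0 at the station's +y end. The first to press is the end rib beside the green disc.
- rib4: Yellow rounded rib 4 of 0..6 across the bumper, going down with it; 26 mm long, 15 mm wide, 2 mm proud of the bumper (crest 57 mm above the bench when free). Origin: middle of its crest; x level to the dial centre, y along the bumper towards rib 0, z up. Ribs are 55 mm apart, rib 0 at the station's +y end. The first to press is the end rib beside the green disc.
- rib5: Yellow rounded rib 5 of 0..6 across the bumper, going down with it; 26 mm long, 15 mm wide, 2 mm proud of the bumper (crest 57 mm above the bench when free). Origin: middle of its crest; x level to the dial centre, y along the bumper towards rib 0, z up. Ribs are 55 mm apart, rib 0 at the station's +y end. The first to press is the end rib beside the green disc.
- rib6: Yellow rounded rib 6 of 0..6 across the bumper, going down with it; 26 mm long, 15 mm wide, 2 mm proud of the bumper (crest 57 mm above the bench when free). Origin: middle of its crest; x level to the dial centre, y along the bumper towards rib 0, z up. Ribs are 55 mm apart, rib 0 at the station's +y end. The first to press is the end rib beside the green disc.
- green_disc: Flat green plastic disc, 34 mm across, 14 mm thick, fixed on the station's white base plate (its top 26 mm above the bench), 53 mm beyond one end rib of the bumper. It marks the starting end. Which end has green and which red varies. Origin: centre of its underside.
- red_disc: Flat red plastic disc, 34 mm across, 14 mm thick, fixed on the station's white base plate (its top 26 mm above the bench), 53 mm beyond one end rib of the bumper. It marks the finishing end. Which end has green and which red varies. Origin: centre of its underside.
- cap0: Chrome tap cap, a loose cone 48 mm across at the foot and 55 mm high, standing on the dial (top 85 mm above the bench). Origin: centre of its underside. To be left alone.
- cap1: Chrome tap cap, a loose cone 48 mm across at the foot and 55 mm high, standing on the dial (top 85 mm above the bench). Origin: centre of its underside. To be left alone.
- cap2: Chrome tap cap, a loose cone 48 mm across at the foot and 55 mm high, standing on the dial (top 85 mm above the bench). Origin: centre of its underside. To be left alone.
- cap3: Chrome tap cap, a loose cone 48 mm across at the foot and 55 mm high, standing on the dial (top 85 mm above the bench). Origin: centre of its underside. To be left alone.
- bottle: Purple drinking bottle, 68 mm across, 190 mm high, standing at the left of the bench; origin under its centre. To be left alone.
- screwdriver: Screwdriver lying at the right of the bench. To be left alone.
- tape: Blue ring (empty tape reel), 90 mm across, 22 mm high, lying at the right of the bench; origin under its centre. To be left alone.
- basket: Grey open parts basket 140 x 110 x 50 mm at the left of the bench; origin under its centre. To be left alone.

How it is judged (in metres and radians):
On the way, in this order (a step that is already met when the one before it is completed fails the run):
1. the fingertips press on the first (beside the green disc) rib (((horizontal distance between rib0 and green_disc below 0.12 m and contact force between the fingers and rib0 above 0.3 N) or (horizontal distance between rib6 and green_disc below 0.12 m and contact force between the fingers and rib6 above 0.3 N))), for 0.05 s.
2. the fingertips press on the second rib (((horizontal distance between rib0 and green_disc below 0.12 m and contact force between the fingers and rib1 above 0.3 N) or (horizontal distance between rib6 and green_disc below 0.12 m and contact force between the fingers and rib5 above 0.3 N))), for 0.05 s.
3. the fingertips press on the third rib (((horizontal distance between rib0 and green_disc below 0.12 m and contact force between the fingers and rib2 above 0.3 N) or (horizontal distance between rib6 and green_disc below 0.12 m and contact force between the fingers and rib4 above 0.3 N))), for 0.05 s.
4. the fingertips press on the fourth (middle) rib (contact force between the fingers and rib3 above 0.3 N), for 0.05 s.
5. the fingertips press on the fifth rib (((horizontal distance between rib0 and green_disc below 0.12 m and contact force between the fingers and rib4 above 0.3 N) or (horizontal distance between rib6 and green_disc below 0.12 m and contact force between the fingers and rib2 above 0.3 N))), for 0.05 s.
6. the fingertips press on the sixth rib (((horizontal distance between rib0 and green_disc below 0.12 m and contact force between the fingers and rib5 above 0.3 N) or (horizontal distance between rib6 and green_disc below 0.12 m and contact force between the fingers and rib1 above 0.3 N))), for 0.05 s.
7. the fingertips press on the last (beside the red disc) rib (((horizontal distance between rib0 and green_disc below 0.12 m and contact force between the fingers and rib6 above 0.3 N) or (horizontal distance between rib6 and green_disc below 0.12 m and contact force between the fingers and rib0 above 0.3 N))), for 0.05 s.
At the end, for the whole second after the job is handed in: The fingertips rest on the last rib, the one beside the red disc (over 0.3 N), the bumper is held 1 mm or more down and not on its stop (under 11.7 mm), and the caps, bottle, screwdriver, reel and basket are within 20 mm of where they started (((horizontal distance between rib0 and green_disc below 0.12 m and contact force between the fingers and rib6 above 0.3 N) or (horizontal distance between rib6 and green_disc below 0.12 m and contact force between the fingers and rib0 above 0.3 N)) and value of joint bumper between 0.001 and 0.0117 m and distance of each of cap0, cap1, cap2, cap3, bottle, screwdriver, tape, basket from where it was at the start of the episode below 0.02 m); the arm keeps its last pose, push and grip.
It fails at once if the station or its bumper is pushed hard (over 15 N), as when the bumper is forced onto its stop (contact force between the arm and station above 15 N).
It fails at once if the fingers push the station or its bumper hard (over 15 N) (contact force between the fingers and station above 15 N).
It fails at once if a cap, the bottle, screwdriver, reel or basket is moved 20 mm or more, lifted or carried (distance of any of cap0, cap1, cap2, cap3, bottle, screwdriver, tape, basket from where it was at the start of the episode above 0.02 m).
It fails at once if a cap or the bottle is tipped (angle between any of cap0, cap1, cap2, cap3, bottle's own z axis and vertical above 0.35 rad).
It also fails if it takes over 45 s, if anything falls off the work surface, if the arm or the gripper's body presses on something with over 40 N, if the wrist force passes 120 N, or if a joint passes its speed limit or range.

### The arm

A 6-joint arm with a two-finger parallel gripper is mounted at the origin on the work surface. World frame = base frame: x ahead of the robot, y to its left, z up, the work surface at z = 0. Lengths are in mm, angles in rad, forces in N, time in s.
With the tool pointing down it reaches from about 350 to 775 mm from the base axis. Payload 7.3 kg.
Tool frame: the origin (TCP) lies at the very end of the fingers, on their centre line; the grasp point (between the pads) lies 19 mm behind it; z points along the fingers, y is the line along which they close (so a half turn about z gives the same grasp; the last joint's range is limited). The gripper opens to 92 mm and grips with 3 to 60 N. Pads are 19 mm wide; open, the fingers measure 130 mm over their backs; the gripper's body (75 mm by 190 mm) begins 47 mm behind the grasp point.
Start: joints at [1.167, 0.342, 1.524, -0, 1.275, -0.146], TCP at [133.835, 507.674, 226.741] pointing down, gripper open.
Joint ranges: [-2.53, 2.53], [-0.77, 2.02], [0.04, 2.7], [-1, 4.14], [0.28, 2.66], [-3.11, 3.11]. Speed limits (rad/s): [2.57, 2.57, 3.14, 3.14, 3.14, 3.14].

### API

Orientations are given as [roll, pitch, yaw] about the fixed x, y, z axes, in that order (R = Rz(yaw) Ry(pitch) Rx(roll)).
In Python, from plant import bot gives the robot as it stands.
- The arm moves only by the tool jog_arm, never from a script. Its argument "targets" is a list of rows, each an object with "xyz": the shift along the tool's x, y, z as a fraction of full scale, a list of three; "spin": the turn about the tool's z as a fraction of full scale. In form: [{"xyz": [x, y, z], "spin": spin}, ...]. A call has exactly 10 rows; each row shifts and turns the commanded pose from where the row before left it, along the tool's axes as they then stand; what a row does not reach is not made up. Full scale, the value 1, is 80 mm for a shift and 0.1 rad for a turn. A row lasts 1/8 s, in which the tool goes at most 62.5 mm and 10.7 degrees, less where a joint would pass 70% of its speed; a pose out of reach is approached as far as the arm can. A call with a number of a shift or a turn outside -1 to 1 is refused whole. A call with a gripper value outside its range is refused whole. "gripper" is the opening in per cent of the stroke, from 0 (shut) to 100 (fully open), set as the call begins (left out, the last holds). The fingers move at their own pace and stop on an object; the grip force is fixed at half the most. Time passes only in rows, so rows that do not move let the fingers close, or fill a call up. It gives the time, the measured TCP pose, the force, the opening and the grip force at its end, in the units of the state.
- bot.get_obs(): the state, without advancing time (a new reading comes with each control period).
- bot.capture(name): name is "scene" or "top" or "wrist"; returns the picture (420x560x3 uint8, blue, green, red); there is no depth.
- bot.get_calibration(name): a dict with "vfov" (degrees; the focal length in pixels is half the picture's height over the tangent of half this angle, whatever the lens; pixels are square), "cx", "cy" (the principal point, pixels), "eye" and "rotation" of the camera in the world. Camera axes: x right, y down, z forward; pixel columns grow to the right and rows downward; lengths in mm; the calibration is good to about 2 mm. A picture is of the moment at which its call begins: read the wrist's pose just before it. get_calibration takes no time and is no camera call; for the wrist camera it gives the pose at the moment of the call.
- bot.close_job(): hands the job in; it is judged then, once.
The state is a dict: "time": time; "joint_positions": joint angles; "dq": joint speeds; "tau": joint torques, N m; "tool_pos": TCP position; "tcp_rot": TCP orientation; "contact_force": force on the tool from outside, world axes, zero at the start; "moment": the same for the moment, N m; "grip_width": finger opening in mm; "finger_force": force on a finger pad.
Only numpy, scipy, OpenCV 4.12 (cv2) and the standard library are available. Lean on these libraries where they do the work, as an engineer would, in place of code of your own. Each camera call takes 0.05 s, during which the arm holds its last target. There are 200 camera calls.

## Working session

There is one attempt and no reset: what is moved stays moved. The work goes in short steps, Python scripts to look and compute and a tool call to move; the robot and the scene stay as the last step left them, time stands still between calls to the robot, and variables do not carry over. Pictures are saved under pics/ and viewed, at most 10 in all, crops included, and the job is handed in when it is done.

Besides the shell and the picture viewer there is one more tool, called after ">>>" in YAML: its name, and indented under it one key for each argument. jog_arm: Moves the arm, as the interface text tells. Shift numbers are shares of 80 mm and turn numbers shares of 0.1 rad, none past 1 either way. Its arguments: {"type":"object","properties":{"targets":{"type":"array","items":{"type":"object","properties":{"xyz":{"type":"array","items":{"type":"number"}},"spin":{"type":"number"}}}},"gripper":{"type":"number"}},"required":["targets"]}

```bash
mkdir -p pics
python3 - <<'E'
from plant import bot
import cv2,numpy as np
o=bot.get_obs();print(o)
for n in("top","scene"):
    im=bot.capture(n);cv2.imwrite(f"pics/{n}0.png",im);print(n,bot.get_calibration(n))
E
```

```text
{'time': 0.0, 'joint_positions': array([ 1.16697813e+00,  3.42677254e-01,  1.52503101e+00,  3.00519959e-05,
        1.27539347e+00, -1.46012765e-01]), 'dq': array([-6.78962225e-04, -5.14501294e-04,  4.13267118e-05,  7.59258813e-04,
       -1.59130658e-03,  1.37767256e-03]), 'tau': array([-1.90967214e-03, -4.31240380e+01, -2.44222802e+01,  7.15921680e-02,
        5.58192597e-02, -1.16471333e-04]), 'tool_pos': array([133.66620578, 507.27374675, 226.06367935]), 'tcp_rot': array([-3.14010382e+00, -2.47993546e-04,  2.88377827e+00]), 'contact_force': array([ 0.16659384, -0.31982269,  0.7715867 ]), 'moment': array([0.03267169, 0.00382871, 0.01410584]), 'finger_force': 0.0, 'grip_width': 91.68566540876735}
top {'vfov': 43.47715862917468, 'cx': 277.71646352081507, 'cy': 220.15405216357053, 'eye': array([ 409.59254602,  -14.59173277, 1876.21142772]), 'rotation': array([-3.05544387,  0.01435212, -1.58752072])}
scene {'vfov': 45.79999202542452, 'cx': 283.35321188735975, 'cy': 208.21329121670786, 'eye': array([1215.66841258, -316.5335479 , 1310.35629992]), 'rotation': array([-2.60586136,  0.00397139,  1.11849877])}
```

View pics/top0.png

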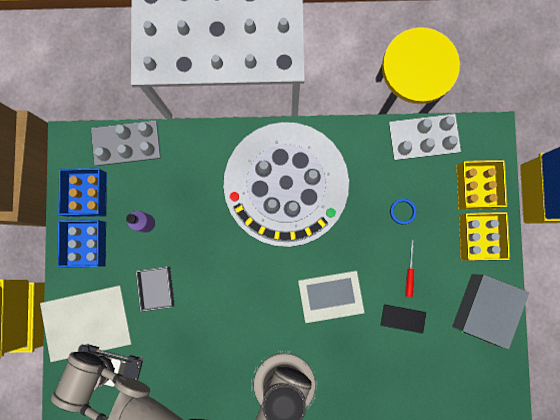

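View pics/scene0.png

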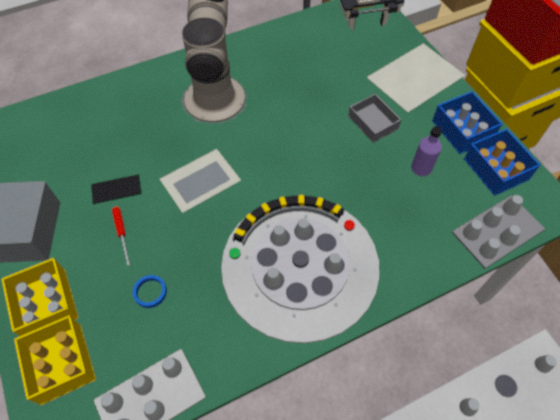

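The top view shows the dial station at about (286,185), the green disc at (331,212), the red disc at (235,197) and seven yellow ribs along the arc between them. The scene view agrees, with green at (235,254) and red at (349,225).

```bash
cat > h.py <<'E'
import cv2,numpy as np
from scipy.spatial.transform import Rotation as R
from scipy.optimize import least_squares
def ray(c,uv,z):
    f=210/np.tan(np.radians(c["vfov"]/2)); uv=np.atleast_2d(uv)
    d=np.c_[(uv[:,0]-c["cx"])/f,(uv[:,1]-c["cy"])/f,np.ones(len(uv))]@R.from_euler("xyz",c["rotation"]).as_matrix().T
    e=np.array(c["eye"]); return (e+d*((z-e[2])/d[:,2])[:,None])[:,:2]
def blobs(im,lo,hi,amin,amax):
    m=cv2.inRange(cv2.cvtColor(im,cv2.COLOR_BGR2HSV),lo,hi)
    n,_,s,c=cv2.connectedComponentsWithStats(m)
    return [(c[i],s[i,4]) for i in range(1,n) if amin<=s[i,4]<=amax]
def fit(p,ang,r):  # station x,y,yaw from rib points at known angles
    g=lambda q:(q[:2]+r[:,None]*np.c_[np.cos(ang+q[2]),np.sin(ang+q[2])]-p).ravel()
    s=least_squares(g,[650,0,0]); return s.x,np.abs(s.fun).reshape(-1,2)
E
python3 - <<'E'
from h import *
from plant import bot
for n,box in(("top",(220,180,345,250)),("scene",(225,185,365,265))):
    im=cv2.imread(f"pics/{n}0.png");c=bot.get_calibration(n)
    x0,y0,x1,y1=box;sub=im[y0:y1,x0:x1];off=[x0,y0]
    rb=blobs(sub,(20,120,80),(35,255,255),6,300)
    P=ray(c,[b[0]+off for b in rb],56.5)
    P=P[np.argsort(-P[:,1])]
    print(n,len(P),[b[1] for b in rb]);print(P.round(1),np.linalg.norm(np.diff(P,axis=0),axis=1).round(1))
    for nm,lo,hi in(("g",(50,150,100),(75,255,255)),("r",(0,170,120),(6,255,255))):
        print(nm,[(ray(c,b[0]+off,26)[0].round(1),b[1]) for b in blobs(sub,lo,hi,10,400)])
    if len(P)==7:
        a=np.pi+(np.arange(7)-3)*55/190
        print(*fit(P,a,np.full(7,190.)))
E
```

```text
top 7 [np.int32(39), np.int32(38), np.int32(41), np.int32(43), np.int32(39), np.int32(38), np.int32(41)]
[[ 609.7  143.7]
 [ 566.4  110.6]
 [ 534.2   66.2]
 [ 516.    13.8]
 [ 513.3  -41.1]
 [ 527.5  -94.7]
 [ 555.9 -141.8]] [54.5 54.8 55.5 55.  55.4 55. ]
g [(array([ 594.8, -177.3]), np.int32(58))]
r [(array([658.5, 162.8]), np.int32(59))]
[ 7.03030388e+02 -2.16489096e+01 -1.87431465e-01] [[0.25714023 0.0149741 ]
 [0.27582349 0.48487682]
 [0.0211834  0.67595405]
 [0.38480833 0.02408109]
 [0.71921089 0.12783423]
 [0.06701106 0.54273722]
 [0.52522784 0.49936641]]
scene 7 [np.int32(78), np.int32(73), np.int32(77), np.int32(72), np.int32(76), np.int32(73), np.int32(67)]
[[ 613.1  141.1]
 [ 571.6  108.1]
 [ 539.8   63.5]
 [ 521.8   12.5]
 [ 519.3  -42.1]
 [ 532.1  -95.3]
 [ 560.4 -140.3]] [53.  54.8 54.1 54.7 54.7 53.2]
g [(array([ 599.3, -178.8]), np.int32(70))]
r [(array([663.9, 160.8]), np.int32(67))]
[ 7.08028849e+02 -2.29920475e+01 -1.87610854e-01] [[1.33858821 1.29049348]
 [0.46681441 0.67945443]
 [0.53636332 0.70727435]
 [0.3898557  0.05025633]
 [0.31710119 0.18575193]
 [0.3364164  0.17672348]
 [0.03513002 2.26449051]]
```

>>> jog_arm:
  gripper: 0
  targets:
    - {"xyz": [-0.4, -0.3, 0], "spin": 0}
    - {"xyz": [-0.4, -0.3, 0], "spin": 0}
    - {"xyz": [-0.4, -0.3, 0], "spin": 0}
    - {"xyz": [-0.4, -0.3, 0], "spin": 0}
    - {"xyz": [-0.4, -0.3, 0], "spin": 0}
    - {"xyz": [-0.4, -0.3, 0], "spin": 0}
    - {"xyz": [-0.4, -0.3, 0], "spin": 0}
    - {"xyz": [-0.4, -0.3, 0], "spin": 0}
    - {"xyz": [-0.4, -0.3, 0], "spin": 0}
    - {"xyz": [-0.4, -0.3, 0], "spin": 0}

```text
time: 1.35
tool_pos: [382.6, 192.9, 226.5]
tcp_rot: [-3.142, -0.0, 2.884]
contact_force: [-0.3, 0.9, -0.3]
grip_width: 0.4
finger_force: 0.0
```

>>> jog_arm:
  targets:
    - {"xyz": [-0.3, -0.24, 0], "spin": 0}
    - {"xyz": [-0.3, -0.24, 0], "spin": 0}
    - {"xyz": [-0.3, -0.24, 0], "spin": 0}
    - {"xyz": [-0.3, -0.24, 0], "spin": 0}
    - {"xyz": [-0.3, -0.24, 0], "spin": 0}
    - {"xyz": [-0.3, -0.24, 0], "spin": 0}
    - {"xyz": [-0.3, -0.24, 0], "spin": 0}
    - {"xyz": [-0.3, -0.24, 0], "spin": 0}
    - {"xyz": [-0.17, -0.16, 0], "spin": 0}
    - {"xyz": [0, 0, 0], "spin": 0}

```text
time: 2.6
tool_pos: [538.5, -19.9, 226.2]
tcp_rot: [3.141, -0.001, 2.882]
contact_force: [0.6, 0.1, -0.6]
grip_width: 0.5
finger_force: 0.0
```

Run:
```python
from plant import bot
import cv2
o=bot.get_obs();c=bot.get_calibration("wrist");im=bot.capture("wrist");cv2.imwrite("pics/w0.png",im)
print(o["time"],o["tool_pos"],o["tcp_rot"],o["joint_positions"],o["grip_width"],o["contact_force"]);print(c)
```

```text
2.6 [538.49233707 -19.90826272 226.19914444] [ 3.14149343e+00 -9.69815168e-04  2.88232125e+00] [-1.79318809e-01  3.68386371e-01  1.48600734e+00  1.83654745e-04
  1.28815774e+00 -1.49089499e+00] 0.5356775999730511 [ 0.59468483  0.12538594 -0.5626129 ]
{'vfov': 69.16886072336058, 'cx': 276.44476591139795, 'cy': 207.76228519634827, 'eye': array([458.33750232,   0.91081836, 383.86363666]), 'rotation': array([2.82810026e+00, 2.96289098e-05, 1.31228359e+00])}
```

View pics/w0.png

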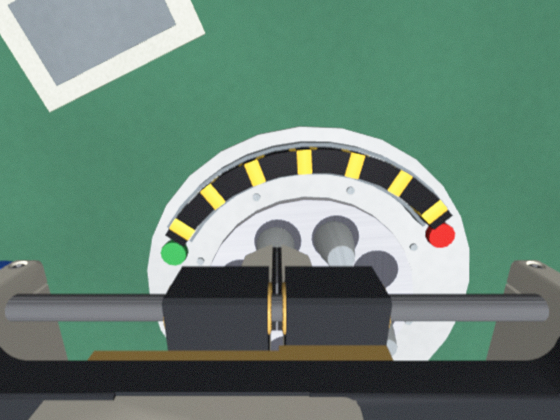

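The wrist view shows all seven ribs, from (181,231) beside green (173,253) to (436,211) beside red (441,235), with the closed fingers in front.

Run:
```python
from h import *
from plant import bot
c=bot.get_calibration("wrist");im=cv2.imread("pics/w0.png")[130:260]
rb=blobs(im,(20,120,80),(35,255,255),60,900)
P=ray(c,[b[0]+[0,130] for b in rb],56.5);P=P[np.argsort(-P[:,1])]
print([b[1] for b in rb]);print(P.round(1),np.linalg.norm(np.diff(P,axis=0),axis=1).round(1))
for nm,lo,hi in(("g",(50,150,100),(75,255,255)),("r",(0,170,120),(6,255,255))):
    print(nm,[(ray(c,b[0]+[0,130],26)[0].round(1),b[1]) for b in blobs(im,lo,hi,100,900)])
a=np.pi+(np.arange(7)-3)*55/190
print(*fit(P,a,np.full(7,190.)))
```

```text
[np.int32(417), np.int32(404), np.int32(392), np.int32(354), np.int32(351), np.int32(362), np.int32(302)]
[[ 610.8  145.3]
 [ 567.3  113.2]
 [ 534.3   68.4]
 [ 516.1   16.8]
 [ 514.3  -37.8]
 [ 528.6  -91.3]
 [ 557.4 -138.3]] [54.  55.6 54.7 54.6 55.4 55.1]
g [(array([ 593.8, -172.4]), np.int32(348))]
r [(array([659.3, 165.4]), np.int32(440))]
[ 7.03854002e+02 -1.87745537e+01 -1.86949681e-01] [[0.58763628 1.27735871]
 [0.36996959 0.30425429]
 [0.71561218 0.07597902]
 [1.08924097 0.27570545]
 [0.54977326 0.42123791]
 [0.30703736 0.05384225]
 [1.08998318 0.14633979]]
```

>>> jog_arm:
  targets:
    - {"xyz": [-0.15, -0.35, 0], "spin": 0}
    - {"xyz": [-0.15, -0.35, 0], "spin": 0}
    - {"xyz": [-0.15, -0.35, 0], "spin": 0}
    - {"xyz": [-0.15, -0.35, 0], "spin": 0}
    - {"xyz": [0, 0, 0], "spin": 1}
    - {"xyz": [0, 0, 0], "spin": 1}
    - {"xyz": [0, 0, 0], "spin": 1}
    - {"xyz": [0, 0, 0], "spin": 1}
    - {"xyz": [0, 0, 0], "spin": 1}
    - {"xyz": [0, 0, 0], "spin": 1}

```text
time: 3.9
tool_pos: [555.9, -138.3, 226.9]
tcp_rot: [3.141, -0.001, 2.282]
contact_force: [-0.4, 0.0, 0.8]
grip_width: 0.5
finger_force: 0.0
```

>>> jog_arm:
  targets:
    - {"xyz": [0, 0, 0.25], "spin": 0.3}
    - {"xyz": [0, 0, 0.25], "spin": 0}
    - {"xyz": [0, 0, 0.25], "spin": 0}
    - {"xyz": [0, 0, 0.25], "spin": 0}
    - {"xyz": [0, 0, 0.25], "spin": 0}
    - {"xyz": [0, 0, 0.25], "spin": 0}
    - {"xyz": [0, 0, 0.25], "spin": 0}
    - {"xyz": [0, 0, 0.2], "spin": 0}
    - {"xyz": [0, 0, 0], "spin": 0}
    - {"xyz": [0, 0, 0], "spin": 0}

```text
time: 5.15
tool_pos: [556.7, -139.7, 71.4]
tcp_rot: [3.141, 0.001, 2.254]
contact_force: [0.3, 0.5, 0.1]
grip_width: 0.6
finger_force: 0.0
```

Run:
```python
from plant import bot
import cv2
o=bot.get_obs();im=bot.capture("wrist");cv2.imwrite("pics/w1.png",im)
print(o["time"],o["tool_pos"],o["tcp_rot"],o["contact_force"])
```

```text
5.15 [ 556.72426775 -139.71839529   71.39630443] [3.14097042e+00 8.51714186e-04 2.25408980e+00] [0.25121826 0.52472724 0.14103546]
```

View pics/w1.png

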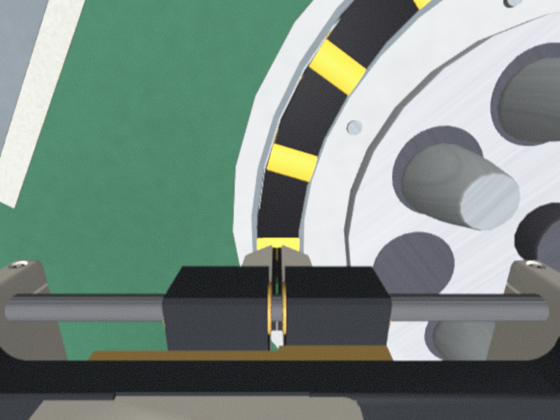

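The fingers (277,250) sit centrally over rib 6 on the bumper line.

>>> jog_arm:
  targets:
    - {"xyz": [0, 0, 0.05], "spin": 0}
    - {"xyz": [0, 0, 0.04], "spin": 0}
    - {"xyz": [0, 0, 0.03], "spin": 0}
    - {"xyz": [0, 0, 0.02], "spin": 0}
    - {"xyz": [0, 0, 0.02], "spin": 0}
    - {"xyz": [0, 0, 0.02], "spin": 0}
    - {"xyz": [0, 0, 0.02], "spin": 0}
    - {"xyz": [0, 0, 0], "spin": 0}
    - {"xyz": [0, 0, 0], "spin": 0}
    - {"xyz": [0, 0, 0], "spin": 0}

```text
time: 6.45
tool_pos: [556.4, -139.9, 54.9]
tcp_rot: [3.141, 0.0, 2.254]
contact_force: [-1.2, -0.3, 3.5]
grip_width: 0.2
finger_force: 1.6
```

>>> jog_arm:
  targets:
    - {"xyz": [0, 0, 0.02], "spin": 0}
    - {"xyz": [0, 0, 0.02], "spin": 0}
    - {"xyz": [0, 0, 0.01], "spin": 0}
    - {"xyz": [0, 0, 0], "spin": 0}
    - {"xyz": [0, 0, 0], "spin": 0}
    - {"xyz": [0, 0, 0], "spin": 0}
    - {"xyz": [0, 0, 0], "spin": 0}
    - {"xyz": [0, 0, 0], "spin": 0}
    - {"xyz": [0, 0, 0], "spin": 0}
    - {"xyz": [0, 0, 0], "spin": 0}

```text
time: 7.7
tool_pos: [556.4, -139.9, 50.8]
tcp_rot: [3.141, 0.0, 2.254]
contact_force: [-1.1, 0.2, 5.6]
grip_width: 0.6
finger_force: 2.6
```

>>> jog_arm:
  targets:
    - {"xyz": [0.086, 0.0016, 0], "spin": 0.362}
    - {"xyz": [0.086, 0.0016, 0], "spin": 0.362}
    - {"xyz": [0.086, 0.0016, 0], "spin": 0.362}
    - {"xyz": [0.086, 0.0016, 0], "spin": 0.362}
    - {"xyz": [0.086, 0.0016, 0], "spin": 0.362}
    - {"xyz": [0.086, 0.0016, 0], "spin": 0.362}
    - {"xyz": [0.086, 0.0016, 0], "spin": 0.362}
    - {"xyz": [0.086, 0.0016, 0], "spin": 0.362}
    - {"xyz": [0.086, 0.0016, 0], "spin": 0.362}
    - {"xyz": [0.086, 0.0016, 0], "spin": 0.362}

```text
time: 8.95
tool_pos: [524.8, -80.6, 51.3]
tcp_rot: [3.139, 0.003, 1.891]
contact_force: [1.1, -2.7, 4.4]
grip_width: 0.7
finger_force: 2.2
```

>>> jog_arm:
  targets:
    - {"xyz": [0.086, 0.0006, 0], "spin": 0.362}
    - {"xyz": [0.086, 0.0006, 0], "spin": 0.362}
    - {"xyz": [0.086, 0.0006, 0], "spin": 0.362}
    - {"xyz": [0.086, 0.0006, 0], "spin": 0.362}
    - {"xyz": [0.086, 0.0006, 0], "spin": 0.362}
    - {"xyz": [0.086, 0.0006, 0], "spin": 0.362}
    - {"xyz": [0.086, 0.0006, 0], "spin": 0.362}
    - {"xyz": [0.086, 0.0006, 0], "spin": 0.362}
    - {"xyz": [0.086, 0.0006, 0], "spin": 0.362}
    - {"xyz": [0.086, 0.0006, 0], "spin": 0.362}

```text
time: 10.2
tool_pos: [513.8, -12.6, 50.9]
tcp_rot: [3.14, 0.001, 1.529]
contact_force: [0.1, -3.4, 4.0]
grip_width: 0.3
finger_force: 2.1
```

Run:
```python
from plant import bot
import cv2
o=bot.get_obs();im=bot.capture("wrist");cv2.imwrite("pics/w2.png",im)
print(o["time"],o["tool_pos"],o["tcp_rot"],o["contact_force"])
```

```text
10.2 [513.84671342 -12.60942151  50.94411425] [3.13986351e+00 9.56573777e-04 1.52880045e+00] [ 0.06871203 -3.44995418  4.03391159]
```

View pics/w2.png

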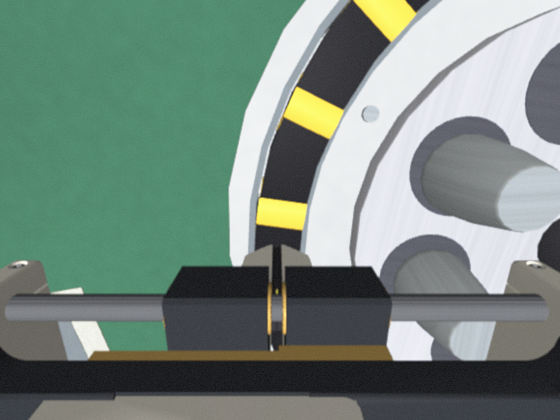

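The fingertips (277,250) are still centred on the bumper, midway between ribs 4 and 3; the next rib is at (282,213).

>>> jog_arm:
  targets:
    - {"xyz": [0.086, 0.0014, 0], "spin": 0.362}
    - {"xyz": [0.086, 0.0014, 0], "spin": 0.362}
    - {"xyz": [0.086, 0.0014, 0], "spin": 0.362}
    - {"xyz": [0.086, 0.0014, 0], "spin": 0.362}
    - {"xyz": [0.086, 0.0014, 0], "spin": 0.362}
    - {"xyz": [0.086, 0.0014, 0], "spin": 0.362}
    - {"xyz": [0.086, 0.0014, 0], "spin": 0.362}
    - {"xyz": [0.086, 0.0014, 0], "spin": 0.362}
    - {"xyz": [0.086, 0.0014, 0], "spin": 0.362}
    - {"xyz": [0.086, 0.0014, 0], "spin": 0.362}

```text
time: 11.5
tool_pos: [528.1, 54.1, 50.7]
tcp_rot: [3.142, 0.001, 1.167]
contact_force: [-3.0, -5.4, 5.0]
grip_width: 0.2
finger_force: 3.1
```

>>> jog_arm:
  targets:
    - {"xyz": [0.086, 0.002, 0], "spin": 0.362}
    - {"xyz": [0.086, 0.002, 0], "spin": 0.362}
    - {"xyz": [0.086, 0.002, 0], "spin": 0.362}
    - {"xyz": [0.086, 0.002, 0], "spin": 0.362}
    - {"xyz": [0.086, 0.002, 0], "spin": 0.362}
    - {"xyz": [0.086, 0.002, 0], "spin": 0.362}
    - {"xyz": [0.086, 0.002, 0], "spin": 0.362}
    - {"xyz": [0.086, 0.002, 0], "spin": 0.362}
    - {"xyz": [0.086, 0.002, 0], "spin": 0.362}
    - {"xyz": [0.086, 0.002, 0], "spin": 0.362}

```text
time: 12.75
tool_pos: [565.5, 111.0, 50.5]
tcp_rot: [-3.141, 0.002, 0.805]
contact_force: [-2.8, -3.1, 5.5]
grip_width: 0.2
finger_force: 2.7
```

Run:
```python
from plant import bot
import cv2
o=bot.get_obs();im=bot.capture("wrist");cv2.imwrite("pics/w3.png",im)
print(o["time"],o["tool_pos"],o["tcp_rot"],o["contact_force"])
```

```text
12.75 [565.47233287 111.01959363  50.47506252] [-3.14070946e+00  1.84921439e-03  8.05221058e-01] [-2.8004776  -3.05337841  5.51170761]
```

View pics/w3.png

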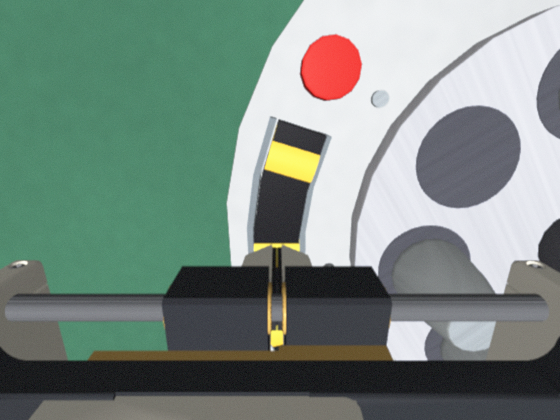

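The fingertips are on rib 1, with the last rib at (292,162) and the red disc at (331,67).

>>> jog_arm:
  targets:
    - {"xyz": [0.086, 0.003, 0], "spin": 0.362}
    - {"xyz": [0.086, 0.003, 0], "spin": 0.362}
    - {"xyz": [0.086, 0.003, 0], "spin": 0.362}
    - {"xyz": [0.086, 0.003, 0], "spin": 0.362}
    - {"xyz": [0.086, 0.003, 0], "spin": 0.362}
    - {"xyz": [0.086, 0.003, 0], "spin": 0.362}
    - {"xyz": [0.086, 0.003, 0], "spin": 0.362}
    - {"xyz": [0.086, 0.003, 0], "spin": 0.362}
    - {"xyz": [0, 0, 0], "spin": 0}
    - {"xyz": [0, 0, 0], "spin": 0}

```text
time: 14.05
tool_pos: [609.9, 144.5, 50.7]
tcp_rot: [-3.141, 0.0, 0.517]
contact_force: [-0.9, -0.7, 5.7]
grip_width: 0.4
finger_force: 2.6
```

Run:
```python
from plant import bot
import cv2
o=bot.get_obs();im=bot.capture("wrist");cv2.imwrite("pics/w4.png",im)
print(o["time"],o["tool_pos"],o["tcp_rot"],o["contact_force"])
```

```text
14.05 [609.91460401 144.46513529  50.72655148] [-3.14129859e+00  1.57423243e-04  5.16826374e-01] [-0.86830702 -0.69037212  5.68470561]
```

View pics/w4.png

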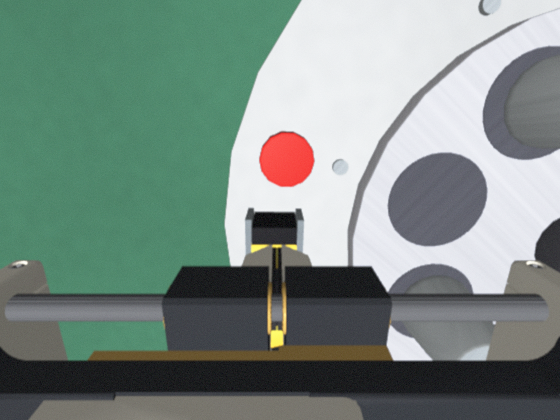

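The fingertips rest on the last rib (yellow showing at (275,247)), with the red disc just beyond at (287,159). The force is 5.7 N, and the bumper is about 6 mm down.

```bash
python3 -c "
from plant import bot
print(bot.close_job())"
```

```text
the job is handed in; nothing more can be done
None
```

I ran the closed fingertips along the bumper from the green end to the red end, passing over all seven ribs, and handed the job in at about 14 s with the tips on the last rib at 5.7 N and the bumper about 6 mm down; no verdict came back.

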